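# Find the case that rattles

## Robot

A 6-joint arm with a two-finger parallel gripper is mounted at the origin on a cart in front of the work surface, level with it; the furniture and walls round the work are solid. World frame = base frame: x ahead of the robot, y to its left, z up, the work surface at z = 0. Lengths are in m, angles in degrees, forces in N, time in s.
With the tool pointing down it reaches from about 0.375 to 0.9 m from the base axis. Payload 3.1 kg.
Tool frame: the origin (TCP) lies between the finger pads; the fingertips stand bot.tip_extent ahead of it and the grasp point (between the pads) lies 2 mm behind it (bot.tip_extent is the distance from the TCP to the fingertips, in m); z points along the fingers, y is the direction in which the jaws open and shut (so a half turn about z gives the same grasp; the last joint's range is limited). The gripper opens to 87 mm and grips with 3 to 60 N. Pads are 19 mm wide; open, the fingers measure 117 mm over their backs; the gripper's body (75 mm by 190 mm) begins 51 mm behind the grasp point.
Start: joints at [-73.482, 30.224, 82.088, -0, 67.689, -10.227], TCP at [0.281, -0.558, 0.24] pointing down, gripper open.
Joint ranges: [-176.69, 176.69], [-43.24, 126.21], [12.49, 139.97], [-82, 262], [0, 151.66], [-163.58, 163.58]. Speed limits (degrees/s): [159.86, 159.86, 180, 180, 180, 180].

## Interface

Orientations are given as a 3x3 rotation matrix whose columns are the frame's x, y, z axes.
In Python, from rig import bot, imaging, recognise, masks_of, mark_of gives the robot as it stands.
- The arm moves only by the tool send_rows, never from a script. Its argument "plan" is a list that holds one entry, the list of rows, each a list of 5 numbers: the shift along the world's x, y, z normalised to -1 to 1, where 1 is 0.03 m, then the turn about the world's z normalised to -1 to 1, where 1 is 0.1 rad, then the closure, from -1 (fully open) to 1 (shut). A call has 1 to 20 rows; each row shifts and turns the commanded pose from where the row before left it; what a row does not reach is not made up. A row lasts 1/10 s, in which the tool goes at most 50 mm and 8.59 degrees, less where a joint would pass 70% of its speed; a pose out of reach is approached as far as the arm can. A call with a number of a shift or a turn outside -1 to 1 is refused whole. A call with a gripper value outside its range is refused whole. The fingers move at their own pace and stop on an object; the grip force is fixed at half the most. Time passes only in rows, so rows that do not move let the fingers close. It gives the time, the measured TCP pose, the force and the opening at its end, in the units of the state.
- bot.read_state(): the state, without advancing time (a new reading comes with each control period).
- imaging.capture(name): name is "scene" or "top"; returns a dict with "img" (480x640x3 uint8, blue, green, red), "mtx" (3x3 intrinsics, pixels), "pose" (4x4, takes a point from camera to world coordinates). Camera axes: x right, y down, z forward; pixel columns grow to the right and rows downward; lengths in m; the calibration is good to about 2 mm. A picture is of the moment at which its call begins. There is no depth.
- bot.hand_in(): hands the job in, once; it reports no verdict.
Trained networks look in the newest picture that a camera, given by its name, has taken for a name from the list of things; names that differ only in an ending like _2 or _b are one class to them, and where a whole thing is asked for, a point or a joint stands for the part that bears it (a point fixed in the world has none). Each returns a list of dicts, best first, with "conf" (0 to 1); they miss things now and then, are a little off and sometimes report something else, mostly with a low value. They report only what shows in the picture. A call takes as long as a camera call.
- recognise(camera, target): "at" ([x, y, z] in m, in world coordinates, good to about 4 mm: the middle of the surface that is visible of it).
- masks_of(camera, target): "region" (480x640 bool, what is visible of it).
- mark_of(camera, target): "at" ([x, y, z] in m, in world coordinates, good to about 4 mm: a listed point, or the origin of a listed thing).
The state is a dict: "time_s": time; "joint_positions": joint angles; "qvel": joint speeds; "tau": joint torques, N m; "position": TCP position; "tcp_rot": TCP orientation; "force": force on the tool from outside, world axes, zero at the start; "moment": the same for the moment, N m; "opening": opening from 0.0 (shut) to 1.0 (fully open).
Only numpy, scipy, OpenCV 4.12 (cv2) and the standard library are available. Lean on these libraries where they do the work, as an engineer would, in place of code of your own. Each camera call takes 0.05 s, during which the arm holds its last target.

## Task

Of the three identical sealed cases (white base, orange lid) two are empty and one still has a ball in it: lift the cases clear of the bench and shake them until you have felt which one rattles. Stand the two silent cases flat, lid up, inside the blue tray and let go of them, but never set the rattling one in the tray; finish with the rattling case, which must have been shaken too, held still and upright in the gripper well above the round green spot (a good hand's breadth up, centred) without letting go. Leave the bottles and the beaker alone.

Things in the scene. Friction and masses are not known exactly. Their poses are not given: they have to be found in the camera images.
- case_1_centre (a point): centre (half-way up) of a sealed case, of three that look the same: 110 mm long (its x axis), 50 mm wide (y), 60 mm high (z), white base, orange lid with blank white label, black clasp on the +x end, hinge on the -x end; stands lid up on the bench at the start. Take it from above across its 50 mm width. Hard plain sides; 0.18 to 0.38 kg when empty, at random
- case_2_centre (a point): centre (half-way up) of a sealed case, of three that look the same: 110 mm long (its x axis), 50 mm wide (y), 60 mm high (z), white base, orange lid with blank white label, black clasp on the +x end, hinge on the -x end; stands lid up on the bench at the start. Take it from above across its 50 mm width. Hard plain sides; 0.18 to 0.38 kg when empty, at random
- case_3_centre (a point): centre (half-way up) of a sealed case, of three that look the same: 110 mm long (its x axis), 50 mm wide (y), 60 mm high (z), white base, orange lid with blank white label, black clasp on the +x end, hinge on the -x end; stands lid up on the bench at the start. Take it from above across its 50 mm width. Hard plain sides; 0.18 to 0.38 kg when empty, at random
- case_1: the same case; origin under its centre, same axes. Two of the three are empty; in one, any of them, a 34 mm, 0.16 kg ball rolls 32 mm either way from the middle along x, 2 mm along y, 14 mm up. Tipped lengthwise from 0.1 rad one way to 0.1 the other, or shaken, it knocks within 0.5 s: the moment felt at the wrist then jumps by 0.5 to 1.2 N m (empty case: under 0.25, mere noise)
- case_2: the same case; origin under its centre, same axes. Two of the three are empty; in one, any of them, a 34 mm, 0.16 kg ball rolls 32 mm either way from the middle along x, 2 mm along y, 14 mm up. Tipped lengthwise from 0.1 rad one way to 0.1 the other, or shaken, it knocks within 0.5 s: the moment felt at the wrist then jumps by 0.5 to 1.2 N m (empty case: under 0.25, mere noise)
- case_3: the same case; origin under its centre, same axes. Two of the three are empty; in one, any of them, a 34 mm, 0.16 kg ball rolls 32 mm either way from the middle along x, 2 mm along y, 14 mm up. Tipped lengthwise from 0.1 rad one way to 0.1 the other, or shaken, it knocks within 0.5 s: the moment felt at the wrist then jumps by 0.5 to 1.2 N m (empty case: under 0.25, mere noise)
- liner_1: liner sealed inside the case of the same number (same origin and axes), out of sight; nothing but a ball inside can touch it
- liner_2: liner sealed inside the case of the same number (same origin and axes), out of sight; nothing but a ball inside can touch it
- liner_3: liner sealed inside the case of the same number (same origin and axes), out of sight; nothing but a ball inside can touch it
- tray: fixed blue open tray, 190 mm (its x) by 260 mm (its y), 12 mm high outside, floor 5 mm thick, walls 5 mm thick (the rim stands 7 mm above the floor); origin at the centre of its underside. Two cases fit side by side along its y with their long axes along its x, 65 mm either side of the middle
- spot_top (a point): centre of the top of a fixed flat green disc with a white ring, 110 mm across, 3 mm thick
- wash_bottle: white wash bottle with red cap and bent spout, 64x100x202 mm, bystander; origin under its centre
- beaker: clear 250 ml beaker, 73 mm across, 90 mm high, bystander; origin under its centre
- amber_bottle: brown bottle with orange cap, 60 mm across, 122 mm high, bystander; origin under its centre

How it is judged (in metres and radians):
On the way:
1. the case with the ball is held clear of the bench and shaken (over 0.15 m/s or 0.5 rad/s) (((height (world z) of case_1_centre above 0.06 m and contact force between case_1 and the fingers above 1 N and contact force between liner_1 and anything else above 0.3 N and (angular speed of case_1 above 0.5 rad/s or linear speed of case_1 above 0.15 m/s)) or (height (world z) of case_2_centre above 0.06 m and contact force between case_2 and the fingers above 1 N and contact force between liner_2 and anything else above 0.3 N and (angular speed of case_2 above 0.5 rad/s or linear speed of case_2 above 0.15 m/s)) or (height (world z) of case_3_centre above 0.06 m and contact force between case_3 and the fingers above 1 N and contact force between liner_3 and anything else above 0.3 N and (angular speed of case_3 above 0.5 rad/s or linear speed of case_3 above 0.15 m/s)))).
At the end, for the whole second after the job is handed in: Silent cases: released, still, lid up (0.08 rad) on the tray floor, centres within 75 mm (its x) and 115 mm (its y) of its middle. Rattling case: held still by the fingers, upright (0.25 rad), centre 80 to 400 mm above the spot and within 50 mm of it sideways, touching no other case (((contact force between liner_1 and anything else above 0.3 N and z of case_1_centre in the frame of spot_top between 0.08 and 0.4 m and horizontal distance between case_1_centre and spot_top below 0.05 m and angle between case_1_centre's own z axis and vertical below 0.25 rad and linear speed of case_1 below 0.05 m/s and contact force between case_1 and the fingers above 1 N and (x of case_2_centre in the frame of tray between -0.075 and 0.075 m and y of case_2_centre in the frame of tray between -0.115 and 0.115 m and z of case_2_centre in the frame of tray below 0.04 m and angle between case_2_centre's own z axis and vertical below 0.08 rad and linear speed of case_2 below 0.03 m/s and contact force between case_2 and the fingers below 0.2 N and contact force between case_1 and case_2 below 0.1 N) and (x of case_3_centre in the frame of tray between -0.075 and 0.075 m and y of case_3_centre in the frame of tray between -0.115 and 0.115 m and z of case_3_centre in the frame of tray below 0.04 m and angle between case_3_centre's own z axis and vertical below 0.08 rad and linear speed of case_3 below 0.03 m/s and contact force between case_3 and the fingers below 0.2 N and contact force between case_1 and case_3 below 0.1 N)) or (contact force between liner_2 and anything else above 0.3 N and z of case_2_centre in the frame of spot_top between 0.08 and 0.4 m and horizontal distance between case_2_centre and spot_top below 0.05 m and angle between case_2_centre's own z axis and vertical below 0.25 rad and linear speed of case_2 below 0.05 m/s and contact force between case_2 and the fingers above 1 N and (x of case_1_centre in the frame of tray between -0.075 and 0.075 m and y of case_1_centre in the frame of tray between -0.115 and 0.115 m and z of case_1_centre in the frame of tray below 0.04 m and angle between case_1_centre's own z axis and vertical below 0.08 rad and linear speed of case_1 below 0.03 m/s and contact force between case_1 and the fingers below 0.2 N and contact force between case_2 and case_1 below 0.1 N) and (x of case_3_centre in the frame of tray between -0.075 and 0.075 m and y of case_3_centre in the frame of tray between -0.115 and 0.115 m and z of case_3_centre in the frame of tray below 0.04 m and angle between case_3_centre's own z axis and vertical below 0.08 rad and linear speed of case_3 below 0.03 m/s and contact force between case_3 and the fingers below 0.2 N and contact force between case_2 and case_3 below 0.1 N)) or (contact force between liner_3 and anything else above 0.3 N and z of case_3_centre in the frame of spot_top between 0.08 and 0.4 m and horizontal distance between case_3_centre and spot_top below 0.05 m and angle between case_3_centre's own z axis and vertical below 0.25 rad and linear speed of case_3 below 0.05 m/s and contact force between case_3 and the fingers above 1 N and (x of case_1_centre in the frame of tray between -0.075 and 0.075 m and y of case_1_centre in the frame of tray between -0.115 and 0.115 m and z of case_1_centre in the frame of tray below 0.04 m and angle between case_1_centre's own z axis and vertical below 0.08 rad and linear speed of case_1 below 0.03 m/s and contact force between case_1 and the fingers below 0.2 N and contact force between case_3 and case_1 below 0.1 N) and (x of case_2_centre in the frame of tray between -0.075 and 0.075 m and y of case_2_centre in the frame of tray between -0.115 and 0.115 m and z of case_2_centre in the frame of tray below 0.04 m and angle between case_2_centre's own z axis and vertical below 0.08 rad and linear speed of case_2 below 0.03 m/s and contact force between case_2 and the fingers below 0.2 N and contact force between case_3 and case_2 below 0.1 N)))); the arm keeps its last pose, push and grip.
It fails at once if the rattling case is set down in the tray ((contact force between liner_1 and anything else above 0.3 N and x of case_1_centre in the frame of tray between -0.075 and 0.075 m and y of case_1_centre in the frame of tray between -0.115 and 0.115 m and z of case_1_centre in the frame of tray below 0.04 m) or (contact force between liner_2 and anything else above 0.3 N and x of case_2_centre in the frame of tray between -0.075 and 0.075 m and y of case_2_centre in the frame of tray between -0.115 and 0.115 m and z of case_2_centre in the frame of tray below 0.04 m) or (contact force between liner_3 and anything else above 0.3 N and x of case_3_centre in the frame of tray between -0.075 and 0.075 m and y of case_3_centre in the frame of tray between -0.115 and 0.115 m and z of case_3_centre in the frame of tray below 0.04 m)).
It fails at once if a bystander is knocked over or pushed away (distance of any of wash_bottle, beaker, amber_bottle from where it was at the start of the episode above 0.04 m or angle between any of wash_bottle, beaker, amber_bottle's own z axis and vertical above 0.4 rad).
It also fails if it takes over 67 s, if anything falls off the work surface, if the arm or the gripper's body presses on something with over 40 N, if the wrist force passes 120 N, or if a joint passes its speed limit or range.

## Working session

There is one attempt and no reset: what is moved stays moved. The work goes in short steps, Python scripts to look and compute and a tool call to move; the robot and the scene stay as the last step left them, time stands still between calls to the robot, and variables do not carry over. Pictures are saved under pics/ and viewed, and the job is handed in when it is done.

Besides the shell and the picture viewer there is one more tool, called after ">>>" by a JSON object that holds its "fn" and its "kwargs". send_rows: Moves the arm, as the interface text tells. Its arguments: {"type":"object","properties":{"plan":{"type":"array"}},"required":["plan"]}

```bash
mkdir -p pics; ls
cat > h.py <<'E'
from rig import bot, imaging, recognise, masks_of, mark_of
import numpy as np, cv2
E
python3 - <<'E'
from h import *
s=bot.read_state(); print(s, bot.tip_extent)
for c in ("scene","top"):
    d=imaging.capture(c); cv2.imwrite(f"pics/{c}0.png",d["img"]); print(c,d["mtx"].tolist(),np.round(d["pose"],4).tolist())
    for t in ("case_1_centre","case_1","tray","spot_top","wash_bottle","beaker","amber_bottle"):
        for r in mark_of(c,t): print(c,t,np.round(r["at"],3),round(r["conf"],2))
print(bot.read_state()["time_s"])
E
```

```text
pics
{'time_s': 0.0, 'joint_positions': array([-7.34806534e+01,  3.02783661e+01,  8.21570132e+01, -5.05103624e-04,
        6.76888691e+01, -1.02277231e+01]), 'qvel': array([ 0.09973903,  0.07880414,  0.04769878, -0.12414157, -0.03833926,
        0.05375052]), 'tau': array([ 5.21851889e-04, -4.40030479e+01, -1.76593423e+01,  6.34628325e-02,
        5.83612360e-02, -1.64111511e-04]), 'position': array([ 0.28110042, -0.55743307,  0.23857455]), 'tcp_rot': array([[ 8.93000569e-01,  4.50055101e-01, -6.24420439e-04],
       [ 4.50055377e-01, -8.92998234e-01,  2.07671407e-03],
       [ 3.77029415e-04, -2.13553063e-03, -9.99997649e-01]]), 'force': array([ 0.65335141,  0.23536039, -0.75024875]), 'moment': array([-0.00067201, -0.01776525, -0.0411445 ]), 'opening': 1.0008133485931048} 0.017
scene [[545.1282872402645, 0.0, 325.94003856597925], [0.0, 545.1282872402645, 238.24268533302143], [0.0, 0.0, 1.0]] [[-0.6577, -0.549, 0.5158, -0.0277], [-0.753, 0.4608, -0.4697, 0.5614], [0.0202, -0.6973, -0.7165, 0.933], [0.0, 0.0, 0.0, 1.0]]
scene case_1_centre [ 0.455 -0.266  0.03 ] 0.88
scene case_1 [ 0.
[... 306 characters left out ...]
2] 0.63
scene wash_bottle [0.467 0.053 0.03 ] 0.41
scene amber_bottle [ 0.753 -0.169 -0.   ] 0.94
top [[484.84746443056133, 0.0, 318.59296110743975], [0.0, 484.84746443056133, 235.97107593548782], [0.0, 0.0, 1.0]] [[0.0044, -0.9952, 0.0979, 0.4927], [-0.9998, -0.0061, -0.0162, -0.0084], [0.0167, -0.0978, -0.9951, 1.1636], [0.0, 0.0, 0.0, 1.0]]
top case_1_centre [ 0.459 -0.269  0.029] 0.68
top case_1 [0.466 0.059 0.003] 0.98
top case_1 [ 0.455 -0.269  0.   ] 0.83
top case_1 [ 0.504 -0.121  0.002] 0.8
top tray [0.485 0.285 0.   ] 0.97
top tray [0.466 0.058 0.001] 0.21
top spot_top [ 0.596 -0.027  0.005] 0.97
top wash_bottle [ 0.666 -0.353  0.003] 0.62
top beaker [ 0.732  0.246 -0.003] 0.62
0.8
```

View images.

View pics/top0.png

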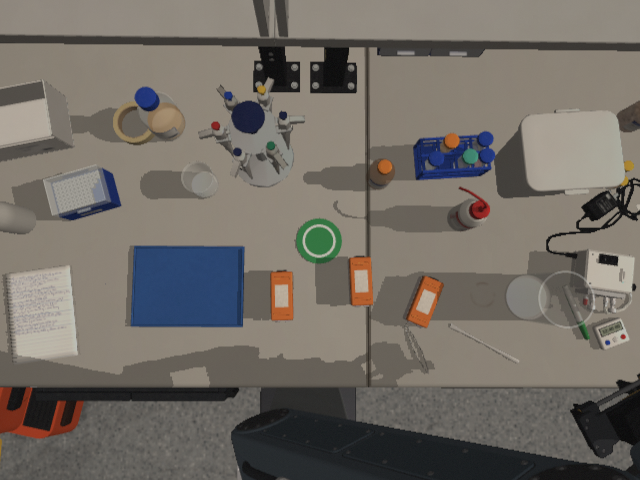

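View pics/scene0.png

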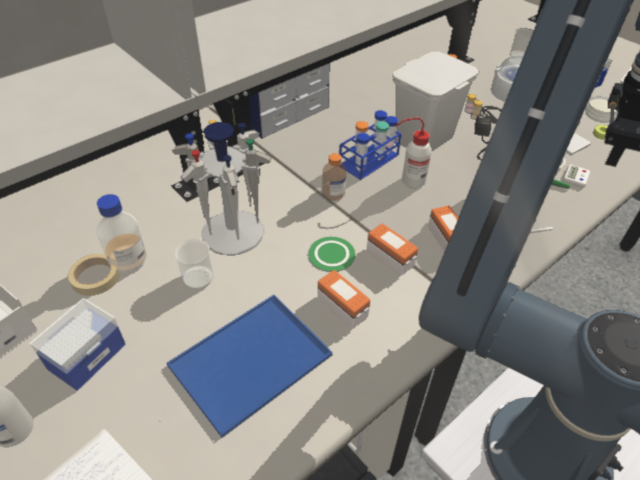

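```bash
cat >> h.py <<'E'
def ray(d,uv,z):
    K,P=d["mtx"],d["pose"]; uv=np.atleast_2d(np.asarray(uv,float))
    v=np.c_[(uv-K[:2,2])/[K[0,0],K[1,1]],np.ones(len(uv))]@P[:3,:3].T
    return P[:3,3]+v*((z-P[2,3])/v[:,2])[:,None]
def lids(d,z=0.06):
    hsv=cv2.cvtColor(d["img"],cv2.COLOR_BGR2HSV)
    m=((hsv[...,0]<16)&(hsv[...,1]>150)&(hsv[...,2]>110)).astype(np.uint8)
    m=cv2.morphologyEx(m,cv2.MORPH_CLOSE,np.ones((9,9)))
    n,l,st,c=cv2.connectedComponentsWithStats(m); out=[]
    for i in range(1,n):
        if st[i,4]<400: continue
        ct=max(cv2.findContours((l==i).astype(np.uint8),0,1)[0],key=cv2.contourArea)[:,0]
        p=ray(d,ct,z)[:,:2].astype(np.float32)
        (cx,cy),(w,h),a=cv2.minAreaRect(p)
        if w<h: a+=90; w,h=h,w
        out.append((cx,cy,w,h,(a+90)%180-90,c[i]))
    return out
E
python3 - <<'E'
from h import *
d=imaging.capture("top")
for o in lids(d): print(np.round(o[:5],3),np.round(o[5]))
m=masks_of("top","tray")[0]["region"].astype(np.uint8)
ct=max(cv2.findContours(m,0,1)[0],key=cv2.contourArea)[:,0]
print(cv2.minAreaRect(ray(d,ct,0.012)[:,:2].astype(np.float32)))
print(bot.read_state()["time_s"])
E
```

```text
[ 0.5   -0.123  0.108  0.048  2.504] [361. 281.]
[0.466 0.057 0.106 0.047 0.804] [281. 296.]
[  0.454  -0.269   0.109   0.047 -22.731] [425. 301.]
[ 0.208  0.589  0.185  0.1   79.063] [ 32. 417.]
((0.48778802156448364, 0.28133583068847656), (0.18956156075000763, 0.2621438205242157), 0.1724381446838379)
0.9
```

>>> {"fn": "send_rows", "kwargs": {"plan": [[[0.577,0.962,0,-0.863,-1],[0.577,0.962,0,-0.863,-1],[0.577,0.962,0,-0.863,-1],[0.577,0.962,0,-0.863,-1],[0.577,0.962,0,-0.863,-1],[0.577,0.962,0,-0.863,-1],[0.577,0.962,0,-0.863,-1],[0.577,0.962,0,-0.863,-1],[0.577,0.962,0,-0.863,-1],[0.577,0.962,0,-0.863,-1],[0,0,-0.5,0,-1],[0,0,-1,0,-1],[0,0,-1,0,-1],[0,0,0,0,-1],[0,0,0,0,-1]]]}}

```text
time_s: 2.4
position: [0.4544, -0.2695, 0.1647]
tcp_rot: [[0.923, -0.386, -0.0], [-0.386, -0.923, 0.001], [-0.001, -0.0, -1.0]]
force: [0.3, -1.1, 0.2]
opening: 1.001
```

>>> {"fn": "send_rows", "kwargs": {"plan": [[[0,0,-1,0,-1],[0,0,-1,0,-1],[0,0,-1,0,-1],[0,0,-0.8,0,-1],[0,0,-0.5,0,-1],[0,0,-0.1,0,-1],[0,0,0,0,-1],[0,0,0,0,1],[0,0,0,0,1],[0,0,0,0,1],[0,0,0,0,1],[0,0,0,0,1],[0,0,0,0,1]]]}}

```text
time_s: 3.7
position: [0.4544, -0.2695, 0.0327]
tcp_rot: [[0.922, -0.386, 0.0], [-0.386, -0.922, -0.0], [0.0, -0.0, -1.0]]
force: [0.7, 1.1, 1.3]
opening: 0.572
```

```bash
cat > st.py <<'E'
from h import *
s=bot.read_state(); print(round(s["time_s"],2),"p",np.round(s["position"],4),"F",np.round(s["force"],2),"M",np.round(s["moment"],3),"o",round(s["opening"],3))
E
python3 st.py
```

```text
3.7 p [ 0.4544 -0.2695  0.0327] F [0.69 1.15 1.34] M [ 0.203  0.039 -0.003] o 0.572
```

>>> {"fn": "send_rows", "kwargs": {"plan": [[[0,0,0.4,0,1],[0,0,0.8,0,1],[0,0,1,0,1],[0,0,1,0,1],[0,0,1,0,1],[0,0,0.8,0,1],[0,0,0.4,0,1],[0,0,0,0,1],[0,0,0,0,1],[0,0,0,0,1]]]}}

```text
time_s: 4.7
position: [0.4535, -0.2687, 0.1931]
tcp_rot: [[0.923, -0.386, -0.002], [-0.386, -0.923, 0.002], [-0.003, -0.001, -1.0]]
force: [0.7, 0.4, -2.6]
opening: 0.569
```

Run:
```python
from h import *
for i in range(8):
    s=bot.read_state(); print(round(s["time_s"],2),"p",np.round(s["position"],4),"F",np.round(s["force"],2),"M",np.round(s["moment"],3),"o",round(s["opening"],3))
    if i<7: d=imaging.capture("top")
cv2.imwrite("pics/lift1.png",d["img"])
```

```text
4.7 p [ 0.4535 -0.2687  0.1931] F [ 0.67  0.36 -2.64] M [0.022 0.003 0.043] o 0.569
4.75 p [ 0.4536 -0.2688  0.193 ] F [-0.86 -0.08 -2.41] M [0.099 0.031 0.019] o 0.574
4.8 p [ 0.4537 -0.2689  0.1931] F [-0.82 -0.1  -1.84] M [ 0.016  0.027 -0.032] o 0.571
4.85 p [ 0.4539 -0.2691  0.1933] F [-0.05 -0.57 -2.14] M [ 0.108  0.028 -0.003] o 0.574
4.9 p [ 0.454  -0.2692  0.1935] F [ 0.21 -0.29 -2.38] M [ 0.04   0.028 -0.016] o 0.572
4.95 p [ 0.4541 -0.2693  0.1937] F [-0.73 -0.25 -1.97] M [ 0.083 -0.    -0.039] o 0.574
5.0 p [ 0.4542 -0.2694  0.1939] F [-0.06  0.62 -1.83] M [0.02  0.067 0.008] o 0.573
5.05 p [ 0.4543 -0.2694  0.1941] F [-0.07 -0.77 -1.48] M [ 0.084  0.066 -0.03 ] o 0.571
```

>>> {"fn": "send_rows", "kwargs": {"plan": [[[0.92,-0.39,0,0,1],[0.92,-0.39,0,0,1],[-0.92,0.39,0,0,1],[-0.92,0.39,0,0,1],[0.92,-0.39,0,0,1],[0.92,-0.39,0,0,1],[-0.92,0.39,0,0,1],[-0.92,0.39,0,0,1]]]}}

```text
time_s: 5.85
position: [0.4551, -0.2702, 0.1941]
tcp_rot: [[0.923, -0.385, 0.001], [-0.385, -0.923, -0.001], [0.001, 0.0, -1.0]]
force: [-1.2, -0.2, -1.7]
opening: 0.57
```

```bash
cat > rd.py <<'E'
from h import *
import sys
n=int(sys.argv[1]);F=[]
for i in range(n):
    s=bot.read_state(); R=s["tcp_rot"]; F.append(s["force"])
    print(round(s["time_s"],2),"p",np.round(s["position"],4),"F",np.round(s["force"],2),"Mtool",np.round(R.T@s["moment"],3),"o",round(s["opening"],3))
    if i<n-1: d=imaging.capture("top")
print("meanF",np.mean(F,0))
E
python3 rd.py 12
```

```text
5.85 p [ 0.4551 -0.2702  0.1941] F [-1.17 -0.2  -1.71] Mtool [ 0.023 -0.157  0.04 ] o 0.57
5.9 p [ 0.4482 -0.2652  0.1931] F [-6.49  4.18 -3.2 ] Mtool [ 0.217 -0.458 -0.038] o 0.572
5.95 p [ 0.4501 -0.2662  0.1934] F [ 1.01 -0.39 -3.08] Mtool [ 0.024 -0.052  0.024] o 0.572
6.0 p [ 0.4526 -0.2681  0.1941] F [ 0.81 -0.4  -1.6 ] Mtool [ 0.112  0.013 -0.021] o 0.574
6.05 p [ 0.4542 -0.2695  0.1946] F [ 0.5  -0.69 -1.97] Mtool [-0.007 -0.02  -0.001] o 0.572
6.1 p [ 0.4551 -0.2701  0.1949] F [ 0.44  0.04 -2.02] Mtool [ 0.036 -0.052 -0.037] o 0.57
6.15 p [ 0.4554 -0.2704  0.1949] F [-0.03  0.33 -2.71] Mtool [ 0.061 -0.031  0.018] o 0.568
6.2 p [ 0.4555 -0.2703  0.1949] F [-0.03  0.55 -3.06] Mtool [ 0.065 -0.042 -0.001] o 0.57
6.25 p [ 0.4554 -0.2702  0.1948] F [-0.04  0.21 -2.73] Mtool [ 0.09  -0.101 -0.003] o 0.571
6.3 p [ 0.4552 -0.2701  0.1947] F [ 1.11 -0.99 -2.14] Mtool [ 0.057 -0.115  0.029] o 0.565
6.35 p [ 0.4551 -0.27    0.1946] F [ 0.05 -0.63 -2.21] Mtool [ 0.052 -0.064 -0.041] o 0.573
6.4 p [ 0.4549 -0.2698  0.1946] F [ 0.59 -0.29 -1.51] Mtool [ 0.077 -0.092  0.06 ] o 0.573
meanF [-0.26963672  0.14396889 -2.32746892]
```

>>> {"fn": "send_rows", "kwargs": {"plan": [[[-0.92,0.39,0,0,1],[-0.92,0.39,0,0,1],[0.92,-0.39,0,0,1],[0.92,-0.39,0,0,1],[-0.92,0.39,0,0,1],[-0.92,0.39,0,0,1],[0.92,-0.39,0,0,1],[0.92,-0.39,0,0,1]]]}}

```text
time_s: 7.2
position: [0.4527, -0.268, 0.1939]
tcp_rot: [[0.922, -0.387, -0.003], [-0.387, -0.922, 0.003], [-0.004, -0.001, -1.0]]
force: [1.0, -1.1, -0.8]
opening: 0.574
```

```bash
python3 rd.py 12
```

```text
7.2 p [ 0.4527 -0.268   0.1939] F [ 1.04 -1.12 -0.76] Mtool [ 0.042  0.094 -0.023] o 0.574
7.25 p [ 0.4601 -0.2732  0.1953] F [ 5.74 -3.97 -0.67] Mtool [-0.039  0.388  0.035] o 0.577
7.3 p [ 0.4586 -0.2725  0.1953] F [-0.16 -0.4  -2.22] Mtool [ 0.009 -0.069 -0.006] o 0.573
7.35 p [ 0.4563 -0.2709  0.1948] F [-0.27  0.6  -2.62] Mtool [ 0.07  -0.056 -0.058] o 0.574
7.4 p [ 0.4548 -0.2697  0.1944] F [ 0.01  0.38 -1.48] Mtool [ 0.079 -0.07  -0.004] o 0.573
7.45 p [ 0.454  -0.269   0.1942] F [ 0.27  0.69 -1.99] Mtool [ 0.006 -0.064  0.029] o 0.572
7.5 p [ 0.4536 -0.2688  0.1942] F [-0.34  0.98 -2.  ] Mtool [ 0.048 -0.079  0.053] o 0.573
7.55 p [ 0.4535 -0.2688  0.1943] F [ 1.05 -0.91 -1.93] Mtool [-0.045 -0.092  0.052] o 0.572
7.6 p [ 0.4536 -0.2689  0.1944] F [-0.3  -0.   -2.93] Mtool [ 0.022 -0.072  0.001] o 0.574
7.65 p [ 0.4537 -0.269   0.1944] F [ 0.41  0.49 -2.75] Mtool [ 0.03 -0.06 -0.03] o 0.575
7.7 p [ 0.4538 -0.2691  0.1945] F [ 0.4  -0.52 -2.04] Mtool [ 0.042 -0.025 -0.032] o 0.576
7.75 p [ 0.454  -0.2693  0.1946] F [ 0.38 -0.02 -2.15] Mtool [ 0.101 -0.104 -0.033] o 0.573
meanF [ 0.68595966 -0.3174623  -1.96036142]
```

>>> {"fn": "send_rows", "kwargs": {"plan": [[[0.055,0.99,0,0.2,1],[0.055,0.99,0,0.2,1],[0.055,0.99,0,0.2,1],[0.055,0.99,0,0.2,1],[0.055,0.99,0,0.2,1],[0.055,0.99,0,0.2,1],[0.055,0.99,0,0.2,1],[0.055,0.99,0,0.2,1],[0.055,0.99,0,0.2,1],[0.055,0.99,0,0.2,1],[0.055,0.99,0,0.2,1],[0.055,0.99,0,0.2,1],[0.055,0.99,0,0.2,1],[0.055,0.99,0,0.2,1],[0.055,0.99,0,0.2,1],[0.055,0.99,0,0.2,1],[0.055,0.99,0,0.2,1],[0.055,0.99,0,0.2,1],[0.055,0.99,0,0.2,1],[0.055,0.99,0,0.2,1]]]}}

```text
time_s: 9.75
position: [0.4871, 0.3256, 0.1946]
tcp_rot: [[1.0, 0.005, -0.0], [0.005, -1.0, -0.0], [-0.0, 0.0, -1.0]]
force: [1.4, -0.1, -3.2]
opening: 0.57
```

>>> {"fn": "send_rows", "kwargs": {"plan": [[[0,0.6,0,0,1],[0,0.07,-0.4,0,1],[0,0,-1,0,1],[0,0,-1,0,1],[0,0,-1,0,1],[0,0,0,0,1],[0,0,0,0,1],[0,0,0,0,1]]]}}

```text
time_s: 10.55
position: [0.4885, 0.3445, 0.0939]
tcp_rot: [[1.0, 0.003, 0.002], [0.003, -1.0, 0.001], [0.002, -0.001, -1.0]]
force: [-0.1, -0.2, -2.1]
opening: 0.573
```

```bash
python3 - <<'E'
from h import *
d=imaging.capture("top"); cv2.imwrite("pics/t1.png",d["img"])
d=imaging.capture("scene"); cv2.imwrite("pics/s1.png",d["img"])
E
python3 st.py
```

```text
10.65 p [0.4886 0.3448 0.0943] F [-0.53  0.33 -2.15] M [0.04  0.025 0.02 ] o 0.571
```

View pics/s1.png

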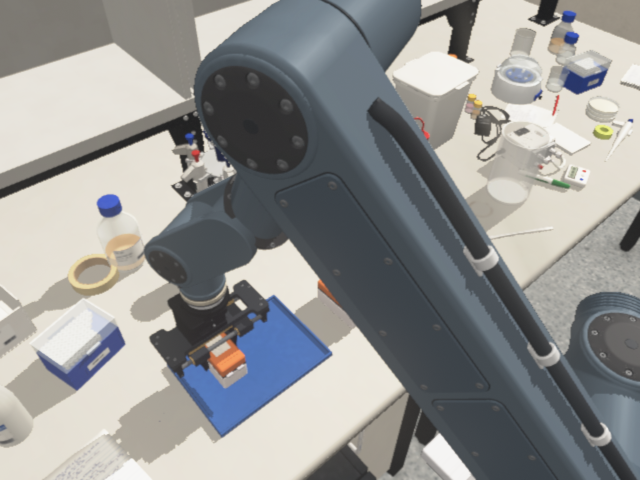

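>>> {"fn": "send_rows", "kwargs": {"plan": [[[0,0,-0.8,0,1],[0,0,-0.6,0,1],[0,0,-0.3,0,1],[0,0,-0.18,0,1],[0,0,0,0,1],[0,0,0,0,1],[0,0,0,0,1]]]}}

```text
time_s: 11.35
position: [0.488, 0.3449, 0.0375]
tcp_rot: [[1.0, 0.004, 0.002], [0.004, -1.0, 0.001], [0.002, -0.001, -1.0]]
force: [-1.9, -0.8, 6.1]
opening: 0.573
```

```bash
python3 st.py
```

```text
11.35 p [0.488  0.3449 0.0375] F [-1.89 -0.77  6.13] M [-0.192  0.425  0.084] o 0.573
```

>>> {"fn": "send_rows", "kwargs": {"plan": [[[0,0,0,0,-1],[0,0,0,0,-1],[0,0,0,0,-1],[0,0,0,0,-1],[0,0,0.5,0,-1],[0,0,1,0,-1],[0,0,1,0,-1],[0,0,1,0,-1],[-0.073,-0.96,0,0.01,-1],[-0.073,-0.96,0,0.01,-1],[-0.073,-0.96,0,0.01,-1],[-0.073,-0.96,0,0.01,-1],[-0.073,-0.96,0,0.01,-1],[-0.073,-0.96,0,0.01,-1],[-0.073,-0.96,0,0.01,-1],[-0.073,-0.96,0,0.01,-1],[-0.073,-0.96,0,0.01,-1],[-0.073,-0.96,0,0.01,-1]]]}}

```text
time_s: 13.15
position: [0.4657, 0.0555, 0.1422]
tcp_rot: [[1.0, 0.014, 0.002], [0.014, -1.0, -0.0], [0.002, 0.0, -1.0]]
force: [0.8, -0.7, 0.1]
opening: 0.998
```

>>> {"fn": "send_rows", "kwargs": {"plan": [[[0,0,-0.5,0,-1],[0,0,0,0,-1],[0,0,0,0,-1],[0,0,0,0,-1]]]}}

```text
time_s: 13.55
position: [0.4658, 0.0571, 0.1268]
tcp_rot: [[1.0, 0.015, 0.001], [0.015, -1.0, -0.0], [0.001, 0.0, -1.0]]
force: [0.2, 0.0, -0.2]
opening: 0.999
```

```bash
python3 - <<'E'
from h import *
d=imaging.capture("top"); cv2.imwrite("pics/t2.png",d["img"])
for o in lids(d): print(np.round(o[:5],3),np.round(o[5]))
E
python3 st.py
```

```text
[ 0.5   -0.123  0.108  0.048  2.524] [361. 281.]
[0.488 0.343 0.108 0.051 0.205] [154. 284.]
[ 0.208  0.588  0.185  0.1   80.307] [ 32. 417.]
13.6 p [0.4658 0.0571 0.1268] F [-0.9   0.53 -0.95] M [ 0.086 -0.014 -0.002] o 0.999
```

View pics/t2.png

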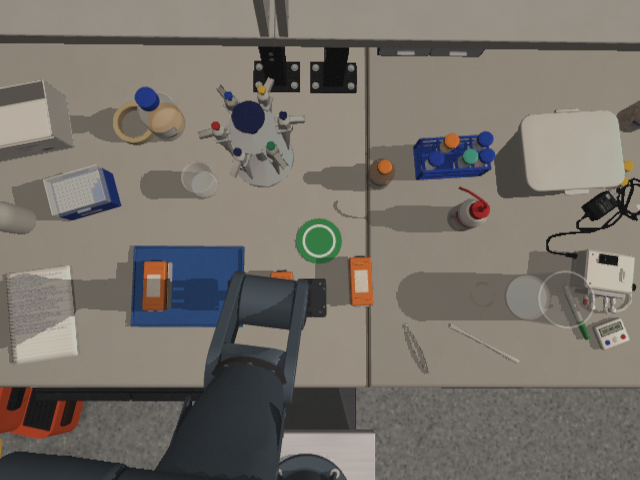

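The first case stands in the tray at pixel (154,284), and the gripper is over the case at (282,295). Next I grasp that one.

>>> {"fn": "send_rows", "kwargs": {"plan": [[[0,0,-1,0,-1],[0,0,-1,0,-1],[0,0,-0.8,0,-1],[0,0,-0.35,0,-1],[0,0,0,0,-1],[0,0,0,0,1],[0,0,0,0,1],[0,0,0,0,1],[0,0,0,0,1],[0,0,0,0,1],[0,0,0,0,1],[0,0,0.4,0,1],[0,0,0.8,0,1],[0,0,1,0,1],[0,0,1,0,1],[0,0,1,0,1],[0,0,0.8,0,1],[0,0,0.4,0,1],[0,0,0,0,1],[0,0,0,0,1]]]}}

```text
time_s: 15.6
position: [0.4645, 0.0566, 0.1935]
tcp_rot: [[1.0, 0.014, -0.001], [0.014, -1.0, 0.0], [-0.001, -0.0, -1.0]]
force: [-0.7, 0.7, -4.8]
opening: 0.573
```

>>> {"fn": "send_rows", "kwargs": {"plan": [[[0,0,0,0,1],[0,0,0,0,1],[0,0,0,0,1]]]}}

```text
time_s: 15.9
position: [0.465, 0.0566, 0.1928]
tcp_rot: [[1.0, 0.014, -0.002], [0.014, -1.0, 0.0], [-0.002, -0.0, -1.0]]
force: [-0.2, 0.7, -4.8]
opening: 0.574
```

```bash
python3 rd.py 6
```

```text
15.9 p [0.465  0.0566 0.1928] F [-0.18  0.73 -4.84] Mtool [-0.018 -0.049  0.031] o 0.574
15.95 p [0.4651 0.0566 0.193 ] F [-0.59  0.49 -4.2 ] Mtool [ 0.05  -0.019  0.042] o 0.572
16.0 p [0.4652 0.0566 0.1931] F [ 0.44 -0.17 -3.92] Mtool [ 0.022 -0.036  0.028] o 0.573
16.05 p [0.4653 0.0566 0.1932] F [ 0.2   0.24 -3.75] Mtool [0.045 0.004 0.053] o 0.57
16.1 p [0.4654 0.0566 0.1934] F [ 0.5  -0.21 -4.23] Mtool [ 0.064 -0.019  0.023] o 0.573
16.15 p [0.4654 0.0566 0.1934] F [-0.54  0.57 -4.77] Mtool [ 0.027 -0.088 -0.004] o 0.573
meanF [-0.02656008  0.27469604 -4.28413269]
```

>>> {"fn": "send_rows", "kwargs": {"plan": [[[1,0.01,0,0,1],[1,0.01,0,0,1],[-1,-0.01,0,0,1],[-1,-0.01,0,0,1],[1,0.01,0,0,1],[1,0.01,0,0,1],[-1,-0.01,0,0,1],[-1,-0.01,0,0,1]]]}}

```text
time_s: 16.95
position: [0.4668, 0.0563, 0.1934]
tcp_rot: [[1.0, 0.014, 0.002], [0.014, -1.0, -0.0], [0.002, 0.0, -1.0]]
force: [0.9, 0.6, -6.6]
opening: 0.571
```

```bash
python3 rd.py 12
```

```text
16.95 p [0.4668 0.0563 0.1934] F [ 0.94  0.63 -6.58] Mtool [ 0.079  0.842 -0.06 ] o 0.571
17.0 p [0.4575 0.0574 0.1924] F [-8.23  0.32 -5.41] Mtool [ 0.078 -0.607  0.001] o 0.573
17.05 p [0.4594 0.0574 0.1926] F [-0.72  0.81 -4.68] Mtool [ 0.033 -0.087 -0.029] o 0.569
17.1 p [0.4627 0.057  0.1932] F [ 1.02 -0.62 -3.46] Mtool [0.022 0.001 0.027] o 0.571
17.15 p [0.4651 0.0567 0.1937] F [ 0.46  0.07 -3.9 ] Mtool [0.085 0.058 0.007] o 0.577
17.2 p [0.4663 0.0565 0.194 ] F [-0.08 -0.26 -4.34] Mtool [ 0.038 -0.004 -0.007] o 0.577
17.25 p [0.4669 0.0565 0.194 ] F [ 0.19  0.69 -4.67] Mtool [-0.007  0.038  0.031] o 0.57
17.3 p [0.4669 0.0564 0.194 ] F [-0.67 -0.31 -4.1 ] Mtool [ 0.032 -0.069 -0.012] o 0.57
17.35 p [0.4669 0.0564 0.1939] F [-0.14  0.3  -3.51] Mtool [ 0.055 -0.031 -0.015] o 0.577
17.4 p [0.4666 0.0565 0.1938] F [ 0.62  0.21 -4.55] Mtool [ 0.098  0.058 -0.029] o 0.573
17.45 p [0.4664 0.0565 0.1938] F [-0.33 -0.55 -3.96] Mtool [ 0.043 -0.005 -0.007] o 0.574
17.5 p [0.4662 0.0565 0.1937] F [ 0.16 -0.13 -4.04] Mtool [0.012 0.034 0.034] o 0.571
meanF [-0.56510873  0.09618657 -4.43373911]
```

>>> {"fn": "send_rows", "kwargs": {"plan": [[[-1,-0.01,0,0,1],[-1,-0.01,0,0,1],[1,0.01,0,0,1],[1,0.01,0,0,1],[-1,-0.01,0,0,1],[-1,-0.01,0,0,1],[1,0.01,0,0,1],[1,0.01,0,0,1]]]}}

```text
time_s: 18.3
position: [0.4626, 0.0571, 0.1929]
tcp_rot: [[1.0, 0.014, -0.005], [0.014, -1.0, 0.001], [-0.005, -0.001, -1.0]]
force: [2.2, -1.0, -3.1]
opening: 0.57
```

```bash
python3 rd.py 12
```

```text
18.3 p [0.4626 0.0571 0.1929] F [ 2.23 -1.03 -3.05] Mtool [-0.044  0.164 -0.002] o 0.57
18.35 p [0.4728 0.0559 0.1944] F [ 7.02 -0.33 -3.47] Mtool [0.029 0.59  0.053] o 0.572
18.4 p [0.4715 0.0559 0.1945] F [ 1.05 -0.37 -3.34] Mtool [0.035 0.032 0.019] o 0.577
18.45 p [0.4684 0.0562 0.194 ] F [-0.59  0.57 -4.68] Mtool [ 0.013 -0.049 -0.03 ] o 0.574
18.5 p [0.4662 0.0565 0.1936] F [-0.86  0.46 -3.58] Mtool [ 0.031 -0.006  0.009] o 0.575
18.55 p [0.465  0.0567 0.1934] F [-0.3  -0.04 -4.14] Mtool [ 0.02  -0.021  0.002] o 0.571
18.6 p [0.4644 0.0567 0.1933] F [-0.36  0.35 -3.74] Mtool [ 0.006 -0.022 -0.018] o 0.574
18.65 p [0.4643 0.0568 0.1934] F [ 0.19  0.37 -4.32] Mtool [ 0.047 -0.096  0.038] o 0.575
18.7 p [0.4644 0.0568 0.1934] F [-0.67  0.31 -3.93] Mtool [ 0.066 -0.034 -0.06 ] o 0.577
18.75 p [0.4645 0.0567 0.1935] F [-0.02 -0.7  -4.35] Mtool [ 0.043 -0.07   0.003] o 0.573
18.8 p [0.4647 0.0567 0.1936] F [-0.5   0.47 -4.51] Mtool [ 0.035 -0.081 -0.019] o 0.574
18.85 p [0.4649 0.0567 0.1936] F [ 0.33  0.07 -4.47] Mtool [-0.    -0.081 -0.005] o 0.572
meanF [ 0.62706523  0.0101724  -3.96456205]
```

Case at (0.466,0.057) looks like the rattler: about 4.1 N, a 0.84 N m jump and a shifting static moment. I'll set it back on the bench and test the third for comparison.

>>> {"fn": "send_rows", "kwargs": {"plan": [[[0,0,-0.5,0,1],[0,0,-1,0,1],[0,0,-1,0,1],[0,0,-1,0,1],[0,0,-1,0,1],[0,0,-0.5,0,1],[0,0,-0.38,0,1],[0,0,0,0,1],[0,0,0,0,1],[0,0,0,0,1],[0,0,0,0,-1],[0,0,0,0,-1],[0,0,0,0,-1],[0,0,0,0,-1],[0,0,0.5,0,-1],[0,0,1,0,-1],[0,0,1,0,-1],[0,0,0.7,0,-1]]]}}

```text
time_s: 20.65
position: [0.4658, 0.0566, 0.1299]
tcp_rot: [[1.0, 0.014, 0.002], [0.014, -1.0, -0.0], [0.002, 0.0, -1.0]]
force: [-0.4, 0.3, 1.4]
opening: 0.998
```

>>> {"fn": "send_rows", "kwargs": {"plan": [[[0.19,-1,0,0.05,-1],[0.19,-1,0,0.05,-1],[0.19,-1,0,0.05,-1],[0.19,-1,0,0.05,-1],[0.19,-1,0,0.05,-1],[0.19,-1,0,0.05,-1],[0,0,0,0,-1],[0,0,0,0,-1],[0,0,0,0,-1]]]}}

```text
time_s: 21.55
position: [0.4987, -0.1223, 0.1281]
tcp_rot: [[0.999, 0.044, -0.002], [0.044, -0.999, 0.001], [-0.002, -0.001, -1.0]]
force: [-0.3, -0.0, 0.2]
opening: 1.001
```

```bash
python3 - <<'E'
from h import *
d=imaging.capture("top"); cv2.imwrite("pics/t3.png",d["img"])
for o in lids(d): print(np.round(o[:5],3),np.round(o[5]))
E
python3 st.py
```

```text
[0.488 0.343 0.108 0.051 0.713] [154. 285.]
[0.466 0.055 0.106 0.047 0.793] [282. 296.]
[ 0.208  0.588  0.185  0.1   80.307] [ 33. 417.]
21.6 p [ 0.4989 -0.1221  0.1281] F [-0.23 -0.28  0.38] M [0.027 0.01  0.038] o 1.001
```

>>> {"fn": "send_rows", "kwargs": {"plan": [[[0.03,-0.02,-1,0,-1],[0,0,-1,0,-1],[0,0,-0.8,0,-1],[0,0,-0.38,0,-1],[0,0,0,0,-1],[0,0,0,0,1],[0,0,0,0,1],[0,0,0,0,1],[0,0,0,0,1],[0,0,0,0,1],[0,0,0,0,1],[0,0,0.4,0,1],[0,0,0.8,0,1],[0,0,1,0,1],[0,0,1,0,1],[0,0,1,0,1],[0,0,0.8,0,1],[0,0,0.4,0,1],[0,0,0,0,1],[0,0,0,0,1]]]}}

```text
time_s: 23.6
position: [0.4999, -0.1237, 0.1943]
tcp_rot: [[0.999, 0.044, -0.001], [0.044, -0.999, 0.001], [-0.001, -0.001, -1.0]]
force: [-0.1, 0.5, -2.7]
opening: 0.57
```

>>> {"fn": "send_rows", "kwargs": {"plan": [[[0,0,0,0,1],[0,0,0,0,1],[0,0,0,0,1]]]}}

```text
time_s: 23.9
position: [0.5001, -0.1238, 0.1938]
tcp_rot: [[0.999, 0.044, -0.002], [0.044, -0.999, 0.001], [-0.002, -0.001, -1.0]]
force: [0.5, -0.7, -2.6]
opening: 0.571
```

```bash
python3 rd.py 6
```

```text
23.9 p [ 0.5001 -0.1238  0.1938] F [ 0.45 -0.69 -2.55] Mtool [ 0.062  0.019 -0.006] o 0.571
23.95 p [ 0.5002 -0.1238  0.194 ] F [ 0.37 -0.61 -2.73] Mtool [-0.036 -0.028 -0.004] o 0.573
24.0 p [ 0.5004 -0.1239  0.1942] F [ 0.63  0.76 -1.65] Mtool [ 0.045 -0.034 -0.064] o 0.567
24.05 p [ 0.5004 -0.124   0.1944] F [ 0.07  0.54 -2.36] Mtool [-0.009  0.05  -0.045] o 0.57
24.1 p [ 0.5005 -0.124   0.1945] F [-0.39 -0.75 -1.37] Mtool [ 0.048 -0.07  -0.041] o 0.575
24.15 p [ 0.5005 -0.124   0.1946] F [-0.44 -0.42 -2.21] Mtool [ 0.041 -0.039  0.001] o 0.573
meanF [ 0.11428842 -0.19474971 -2.14532841]
```

>>> {"fn": "send_rows", "kwargs": {"plan": [[[1,0.04,0,0,1],[1,0.04,0,0,1],[-1,-0.04,0,0,1],[-1,-0.04,0,0,1],[1,0.04,0,0,1],[1,0.04,0,0,1],[-1,-0.04,0,0,1],[-1,-0.04,0,0,1]]]}}

```text
time_s: 24.95
position: [0.5015, -0.1243, 0.1946]
tcp_rot: [[0.999, 0.045, 0.001], [0.045, -0.999, -0.001], [0.001, 0.001, -1.0]]
force: [-0.5, 0.3, -1.7]
opening: 0.575
```

```bash
python3 rd.py 12
```

```text
24.95 p [ 0.5015 -0.1243  0.1946] F [-0.51  0.32 -1.72] Mtool [-0.029 -0.12  -0.03 ] o 0.575
25.0 p [ 0.4937 -0.1223  0.1937] F [-5.8   2.17 -2.17] Mtool [ 0.181 -0.479 -0.018] o 0.57
25.05 p [ 0.4958 -0.1225  0.1939] F [ 0.04  0.02 -2.29] Mtool [ 0.008  0.003 -0.048] o 0.575
25.1 p [ 0.4986 -0.1234  0.1946] F [ 0.57  0.09 -2.42] Mtool [ 0.048 -0.021 -0.01 ] o 0.574
25.15 p [ 0.5004 -0.1241  0.195 ] F [ 1.02  0.22 -1.99] Mtool [ 0.026 -0.06   0.013] o 0.573
25.2 p [ 0.5014 -0.1244  0.1952] F [ 0.17 -0.51 -1.18] Mtool [0.035 0.005 0.053] o 0.574
25.25 p [ 0.5018 -0.1245  0.1953] F [ 0.74  0.58 -2.25] Mtool [ 0.02   0.032 -0.015] o 0.571
25.3 p [ 0.5018 -0.1244  0.1952] F [ 0.36  0.12 -0.9 ] Mtool [ 0.042 -0.068  0.017] o 0.568
25.35 p [ 0.5017 -0.1243  0.1951] F [-0.55 -0.1  -1.85] Mtool [ 0.024 -0.025  0.028] o 0.575
25.4 p [ 0.5015 -0.1243  0.195 ] F [ 1.19 -0.24 -2.31] Mtool [ 0.018 -0.015  0.023] o 0.572
25.45 p [ 0.5013 -0.1241  0.1949] F [ 0.74  0.08 -1.44] Mtool [-0.026  0.003  0.017] o 0.573
25.5 p [ 0.5011 -0.1241  0.1949] F [ 0.04 -0.27 -1.65] Mtool [ 0.067  0.001 -0.019] o 0.574
meanF [-0.16663352  0.20581554 -1.84739065]
```

>>> {"fn": "send_rows", "kwargs": {"plan": [[[-1,-0.04,0,0,1],[-1,-0.04,0,0,1],[1,0.04,0,0,1],[1,0.04,0,0,1],[-1,-0.04,0,0,1],[-1,-0.04,0,0,1],[1,0.04,0,0,1],[1,0.04,0,0,1]]]}}

```text
time_s: 26.3
position: [0.4989, -0.1234, 0.1944]
tcp_rot: [[0.999, 0.042, -0.003], [0.042, -0.999, 0.001], [-0.003, -0.001, -1.0]]
force: [1.6, -1.4, -1.3]
opening: 0.569
```

```bash
python3 rd.py 12
```

```text
26.3 p [ 0.4989 -0.1234  0.1944] F [ 1.62 -1.37 -1.3 ] Mtool [ 0.019  0.004 -0.034] o 0.569
26.35 p [ 0.5071 -0.1253  0.1956] F [ 6.77 -1.67  0.04] Mtool [-0.083  0.378 -0.003] o 0.571
26.4 p [ 0.5053 -0.1253  0.1956] F [ 0.46  0.33 -2.4 ] Mtool [ 0.007 -0.008 -0.043] o 0.569
26.45 p [ 0.5027 -0.1245  0.1951] F [-0.2  -0.09 -2.31] Mtool [ 0.053 -0.031  0.063] o 0.576
26.5 p [ 0.501  -0.1239  0.1947] F [-1.06 -0.55 -1.89] Mtool [ 0.022 -0.059  0.006] o 0.573
26.55 p [ 0.5001 -0.1236  0.1945] F [-0.37 -0.09 -1.75] Mtool [ 0.068 -0.104 -0.003] o 0.571
26.6 p [ 0.4997 -0.1236  0.1945] F [-0.    0.1  -1.42] Mtool [-0.013 -0.045 -0.007] o 0.574
26.65 p [ 0.4996 -0.1236  0.1946] F [-0.37  0.5  -2.08] Mtool [ 0.06  -0.096 -0.052] o 0.57
26.7 p [ 0.4997 -0.1237  0.1947] F [-0.04 -0.38 -2.14] Mtool [ 0.051 -0.076  0.004] o 0.571
26.75 p [ 0.4998 -0.1238  0.1947] F [-0.5  -0.16 -1.59] Mtool [ 0.031 -0.024  0.005] o 0.575
26.8 p [ 0.4999 -0.1239  0.1948] F [-1.47 -0.   -2.13] Mtool [ 0.012 -0.06  -0.013] o 0.575
26.85 p [ 0.5001 -0.124   0.1949] F [-0.06  0.44 -2.02] Mtool [-0.039 -0.003  0.037] o 0.569
meanF [ 0.39778137 -0.24512352 -1.74877354]
```

Third case is silent (about 2 N, stops match the first case). It goes into the tray.

>>> {"fn": "send_rows", "kwargs": {"plan": [[[-0.036,0.958,0,-0.033,1],[-0.036,0.958,0,-0.033,1],[-0.036,0.958,0,-0.033,1],[-0.036,0.958,0,-0.033,1],[-0.036,0.958,0,-0.033,1],[-0.036,0.958,0,-0.033,1],[-0.036,0.958,0,-0.033,1],[-0.036,0.958,0,-0.033,1],[-0.036,0.958,0,-0.033,1],[-0.036,0.958,0,-0.033,1],[-0.036,0.958,0,-0.033,1],[-0.036,0.958,0,-0.033,1],[0,0,-0.4,0,1],[0,0,-1,0,1],[0,0,-1,0,1],[0,0,-1,0,1],[0,0,0,0,1],[0,0,0,0,1],[0,0,0,0,1]]]}}

```text
time_s: 28.75
position: [0.4888, 0.2208, 0.0941]
tcp_rot: [[1.0, 0.004, 0.003], [0.004, -1.0, 0.0], [0.003, -0.0, -1.0]]
force: [0.7, 0.3, -1.8]
opening: 0.572
```

```bash
python3 st.py
```

```text
28.75 p [0.4888 0.2208 0.0941] F [ 0.72  0.32 -1.84] M [ 0.022  0.023 -0.031] o 0.572
```

>>> {"fn": "send_rows", "kwargs": {"plan": [[[0,0,-0.8,0,1],[0,0,-0.6,0,1],[0,0,-0.3,0,1],[0,0,-0.18,0,1],[0,0,0,0,1],[0,0,0,0,1],[0,0,0,0,1],[0,0,0,0,-1],[0,0,0,0,-1],[0,0,0,0,-1],[0,0,0,0,-1],[0,0,0.5,0,-1],[0,0,1,0,-1],[0,0,1,0,-1],[0,0,0.5,0,-1]]]}}

```text
time_s: 30.25
position: [0.4886, 0.2212, 0.1285]
tcp_rot: [[1.0, 0.004, 0.003], [0.004, -1.0, 0.001], [0.003, -0.001, -1.0]]
force: [-0.6, -0.1, -0.4]
opening: 0.997
```

>>> {"fn": "send_rows", "kwargs": {"plan": [[[-0.12,-0.92,0,0.02,-1],[-0.12,-0.92,0,0.02,-1],[-0.12,-0.92,0,0.02,-1],[-0.12,-0.92,0,0.02,-1],[-0.12,-0.92,0,0.02,-1],[-0.12,-0.92,0,0.02,-1],[0,0,0,0,-1],[0,0,0,0,-1],[0,0,0,0,-1]]]}}

```text
time_s: 31.15
position: [0.4661, 0.0559, 0.1264]
tcp_rot: [[1.0, 0.017, -0.0], [0.017, -1.0, 0.0], [-0.0, -0.0, -1.0]]
force: [-0.3, -0.7, -0.5]
opening: 0.999
```

```bash
python3 - <<'E'
from h import *
d=imaging.capture("top"); cv2.imwrite("pics/t4.png",d["img"])
for o in lids(d): print(np.round(o[:5],3),np.round(o[5]))
d=imaging.capture("scene"); cv2.imwrite("pics/s4.png",d["img"])
E
python3 st.py
```

```text
[0.488 0.343 0.108 0.051 0.205] [154. 284.]
[ 0.489  0.22   0.108  0.05  -0.565] [209. 285.]
[ 0.208  0.588  0.185  0.1   80.307] [ 32. 417.]
31.25 p [0.4661 0.0562 0.1264] F [-0.41 -1.1  -0.13] M [0.017 0.04  0.009] o 1.0
```

View pics/t4.png

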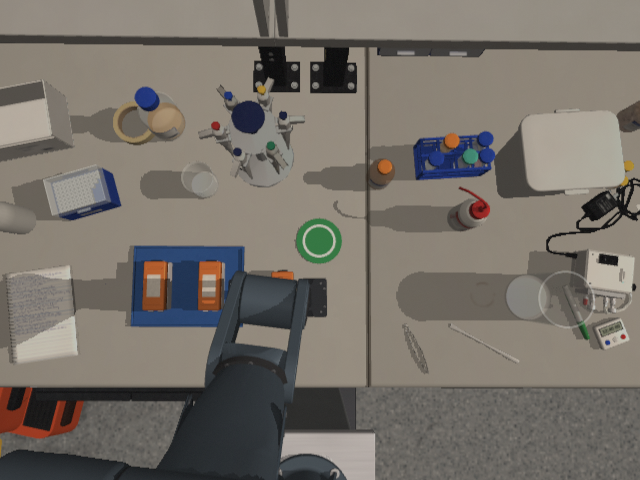

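View pics/s4.png

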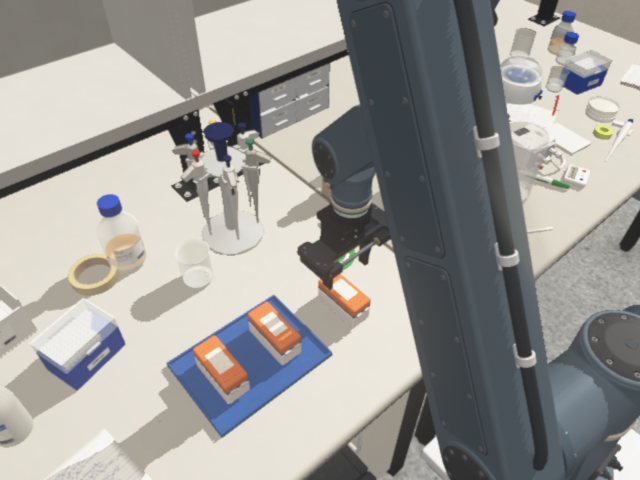

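>>> {"fn": "send_rows", "kwargs": {"plan": [[[0,0,-1,0,-1],[0,0,-1,0,-1],[0,0,-0.8,0,-1],[0,0,-0.32,0,-1],[0,0,0,0,-1],[0,0,0,0,1],[0,0,0,0,1],[0,0,0,0,1],[0,0,0,0,1],[0,0,0,0,1],[0,0,0,0,1],[0,0,0.4,0,1],[0,0,0.8,0,1],[0,0,1,0,1],[0,0,1,0,1],[0,0,1,0,1],[0,0,0.8,0,1],[0,0,0.4,0,1],[0,0,0,0,1],[0,0,0,0,1]]]}}

```text
time_s: 33.25
position: [0.4651, 0.0553, 0.1947]
tcp_rot: [[1.0, 0.016, -0.001], [0.016, -1.0, 0.0], [-0.001, -0.0, -1.0]]
force: [-0.4, -0.8, -3.8]
opening: 0.572
```

>>> {"fn": "send_rows", "kwargs": {"plan": [[[1,0.01,0,0,1],[1,0.01,0,0,1],[-1,-0.01,0,0,1],[-1,-0.01,0,0,1],[1,0.01,0,0,1],[1,0.01,0,0,1],[-1,-0.01,0,0,1]]]}}

```text
time_s: 33.95
position: [0.5056, 0.0542, 0.1944]
tcp_rot: [[1.0, 0.015, 0.013], [0.015, -1.0, -0.001], [0.013, 0.002, -1.0]]
force: [1.4, -0.8, -3.5]
opening: 0.569
```

```bash
python3 rd.py 10
```

```text
33.95 p [0.5056 0.0542 0.1944] F [ 1.37 -0.82 -3.48] Mtool [-0.005  0.015  0.007] o 0.569
34.0 p [0.4918 0.0557 0.1926] F [-8.72  0.26 -5.07] Mtool [ 0.074 -0.66  -0.   ] o 0.576
34.05 p [0.4907 0.0561 0.1922] F [-0.19  1.11 -4.  ] Mtool [ 0.091 -0.152  0.005] o 0.575
34.1 p [0.4925 0.056  0.1927] F [-0.3  -0.55 -4.17] Mtool [ 0.062 -0.086  0.04 ] o 0.576
34.15 p [0.4942 0.0558 0.1933] F [-0.22  0.39 -4.04] Mtool [ 0.045 -0.048 -0.016] o 0.573
34.2 p [0.4953 0.0556 0.1938] F [ 0.73  1.23 -3.93] Mtool [ 0.061 -0.075  0.078] o 0.574
34.25 p [0.4959 0.0555 0.1941] F [ 0.04  0.18 -3.77] Mtool [ 0.017 -0.098 -0.019] o 0.572
34.3 p [0.4962 0.0555 0.1944] F [ 0.07  0.   -3.64] Mtool [0.064 0.012 0.052] o 0.572
34.35 p [0.4964 0.0555 0.1945] F [ 0.42  0.31 -3.69] Mtool [ 0.036 -0.081 -0.024] o 0.572
34.4 p [0.4963 0.0555 0.1947] F [-0.44  0.14 -4.76] Mtool [ 0.051 -0.078  0.006] o 0.57
meanF [-0.72404874  0.22613471 -4.05576566]
```

>>> {"fn": "send_rows", "kwargs": {"plan": [[[-1,-0.01,0,0,1],[1,0.01,0,0,1],[1,0.01,0,0,1],[-1,-0.01,0,0,1],[-1,-0.01,0,0,1],[1,0.01,0,0,1]]]}}

```text
time_s: 35.0
position: [0.4774, 0.0579, 0.1904]
tcp_rot: [[0.999, 0.017, -0.032], [0.017, -1.0, 0.003], [-0.032, -0.004, -0.999]]
force: [-3.2, 1.6, -5.3]
opening: 0.573
```

```bash
python3 rd.py 10
```

```text
35.0 p [0.4774 0.0579 0.1904] F [-3.21  1.62 -5.28] Mtool [ 0.016 -0.221  0.001] o 0.573
35.05 p [0.4945 0.0561 0.1933] F [ 8.48 -1.83 -3.52] Mtool [-0.025  0.7    0.054] o 0.574
35.1 p [0.4984 0.0553 0.1949] F [ 1.91  0.05 -3.22] Mtool [-0.05   0.153 -0.013] o 0.57
35.15 p [0.4983 0.0552 0.1953] F [ 0.4  -0.61 -4.64] Mtool [ 0.062  0.027 -0.041] o 0.573
35.2 p [0.4974 0.0553 0.1953] F [-0.52  0.1  -3.98] Mtool [ 0.043 -0.039 -0.01 ] o 0.573
35.25 p [0.4967 0.0554 0.1952] F [ 0.04  0.69 -4.04] Mtool [ 0.003 -0.073  0.013] o 0.573
35.3 p [0.4964 0.0555 0.1951] F [-0.02 -0.76 -3.38] Mtool [ 0.074  0.025 -0.049] o 0.57
35.35 p [0.4961 0.0556 0.1951] F [ 0.42  0.13 -4.33] Mtool [ 0.012  0.042 -0.016] o 0.568
35.4 p [0.496  0.0556 0.195 ] F [-0.15  0.65 -4.43] Mtool [ 0.041  0.015 -0.008] o 0.572
35.45 p [0.496  0.0556 0.195 ] F [-0.19 -0.2  -4.07] Mtool [ 0.029 -0.054  0.012] o 0.572
meanF [ 0.71591066 -0.01648488 -4.0904639 ]
```

>>> {"fn": "send_rows", "kwargs": {"plan": [[[0.4,-0.33,0,0,1],[0.6,-0.49,0,0,1],[0.6,-0.49,0,0,1],[0.6,-0.49,0,0,1],[0.5,-0.41,0,0,1],[0.4,-0.33,0,0,1],[0.27,-0.21,0,0,1],[0,0,0,0,1],[0,0,0,0,1],[0,0,0,0,1],[0,0,0,0,1],[0,0,0,0,1],[0,0,0,0,1],[0,0,0,0,1],[0,0,0,0,1]]]}}

```text
time_s: 36.95
position: [0.5971, -0.0268, 0.1949]
tcp_rot: [[1.0, 0.016, 0.0], [0.016, -1.0, 0.0], [0.0, 0.0, -1.0]]
force: [-0.1, 0.2, -4.6]
opening: 0.57
```

```bash
python3 - <<'E'
from h import *
d=imaging.capture("top"); cv2.imwrite("pics/t5.png",d["img"])
for o in lids(d): print(np.round(o[:5],3),np.round(o[5]))
for t in ("case_1_centre","wash_bottle","beaker","amber_bottle"):
    for r in mark_of("top",t): print(t,np.round(r["at"],3),round(r["conf"],2))
d=imaging.capture("scene"); cv2.imwrite("pics/s5.png",d["img"])
E
python3 st.py
```

```text
[0.488 0.343 0.108 0.053 0.215] [155. 285.]
[ 0.489  0.22   0.108  0.051 -0.211] [210. 285.]
[0.211 0.623 0.112 0.09  3.893] [ 15. 415.]
case_1_centre [0.491 0.344 0.033] 0.81
wash_bottle [ 0.667 -0.356  0.   ] 0.78
wash_bottle [ 0.485  0.286 -0.003] 0.39
beaker [0.73  0.246 0.   ] 0.8
amber_bottle [ 0.749 -0.168 -0.003] 0.73
37.25 p [ 0.5971 -0.027   0.1948] F [-0.77 -0.21 -3.61] M [0.015 0.056 0.032] o 0.573
```

View pics/t5.png

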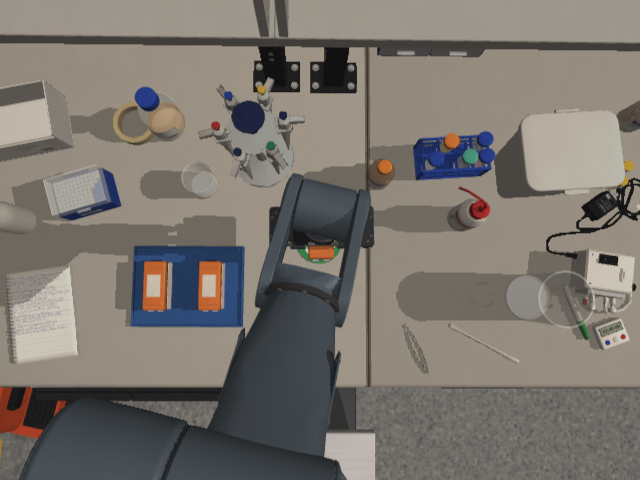

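View pics/s5.png

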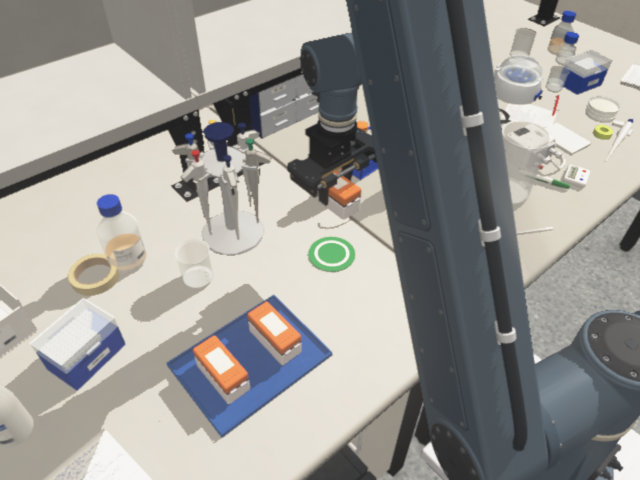

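Two cases stand flat in the tray, at pixels (155,285) and (210,285) in the top view. The rattling case is held upright over the green spot, near (320,253), and the bystanders have not moved. I'm handing in.

```bash
python3 -c "
from h import *
print(bot.hand_in()); print(bot.read_state()['time_s'])"
```

```text
the job is handed in; nothing more can be done
None
the job is handed in; nothing more can be done
```

I lifted and shook all three cases. The one that started at about (0.466, 0.057) is the rattler. The job was handed in at about 37 s with that case still in the gripper; `hand_in()` gives no verdict.

**Which one rattles**
- The rattler weighs about 4.1 N and once jumped by 0.84 N m against the motion.
- The other two weigh about 2.2 N and 1.9 N. A case with the ball must weigh at least 3.3 N, so neither can hold it.
- The 0.84 N m jump did not repeat in the later shakes. The stops themselves give readings of 0.4–0.7 N m, so the weights are the clearer evidence. The shift in the rattler's resting moment was only about 0.06–0.08 N m, close to the noise.

**Last checks**
- **Silent cases:** they stand flat in the tray at (0.488, 0.343) and (0.489, 0.220), about 60 mm either side of its middle, and both are released.
- **Rattling case:** it is held still and upright, with the tool at (0.597, -0.027, 0.195). That is centred on the spot to a few millimetres, with the case centre about 0.19 m above it. It was never set in the tray; it was only put back on its own place on the bench between tests.
- **Bystanders:** the wash bottle and amber bottle were within about 4 mm of their starting positions and the beaker within 3 mm. That is within the network's accuracy, and the pictures agree.

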